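# Shut the bench gas valve under the sliding cover

## Task

Shut off the gas to this bench: on the white service box, push the steel cover by its black bow handle all the way aside until it stops, then push the yellow valve lever clockwise with the fingertips until it is fully shut, square across its pipe. Only push: take neither the bow handle nor the lever between the fingers, leave the cover open and the blue air lever as it is, and do not pick up or push about the things standing round the box.

Things in the scene. Friction and masses are not known exactly. Their poses are not given: they have to be found in the camera images.
- service_box: White steel service box fixed to the bench, 210 (x) x 570 (y) x 108 mm tall. Origin: centre of its underside, on the bench; z up; its front (with a pressure gauge) faces -x. Its half at -y has a flat closed deck at 94 mm; its half at +y is an open-topped well (inside y = 2 to 279 mm, x = -101 to 101 mm) holding the two valves. The cover slides between two rails along the long edges, which rise to 108 mm and leave 178 mm (x = -89 to 89 mm) clear between them.
- cover (a joint): Steel sliding cover, 188 (x) x 285 (y) x 3 mm, top face at 98 mm above the bench. Value in m: 0 = shut over the well (starts 0 to 0.03); grows as it slides towards the box's -y, over the deck; 0.27 = fully open, at its stop, cover edge then at y = 10 mm in the box frame. Needs about 3 N plus drag of 6 N per m/s; stays where it is left.
- cover_pull (a point): Middle of the black bow handle (D pull) standing on the cover; moves with the cover. The bar is 10 mm thick, runs along the box's x for 100 mm between its two posts, and its centre is 34 mm above the cover's middle plane, 130.5 mm above the bench. Directly behind it (box +y) and before it the cover top is flat and free. The point's axes are those of the box.
- gas_handle (a joint): The yellow lever of the gas valve under the cover; angle in rad: 0 = open, lever in line with its pipe, pointing from the pivot to the box's -x; grows clockwise seen from above; 1.571 = shut, lever across its pipe pointing to the box's +y, at its stop. Starts 0 to 0.3. Needs about 0.2 N m; stays where it is left.
- gas_pivot (a point): On the yellow lever's vertical turning axis, at mid height of the lever (78 mm above the bench). x = 35 mm in the box frame, y = 70 or 180 mm: the gas and air valves may stand in either place.
- gas_tip (a point): Free end of the yellow lever, on its centre line, 78 mm from the pivot, 78 mm above the bench; its x axis points along the lever to the pivot, z up. From 18 to 78 mm out the lever is a yellow sleeve 18 mm wide and 12 mm thick (72 to 84 mm above the bench). Below it the pipe and valve body reach 53 mm, the steel boss round the pivot, 24 mm across, 83 mm.
- air_handle (a joint): The blue lever of the air valve, built and measured like the yellow one; starts 0 to 0.3. To be left as it is.
- air_tip (a point): Free end of the blue lever, on its centre line, 78 mm from its pivot, 78 mm above the bench.
- bottle_mid (a point): Bystander: glass bottle with an orange cap, 68 mm across, 130 mm tall; the point is its centre, half-way up.
- bottle2_mid (a point): Bystander: small jar with an orange lid, 60 mm across, 110 mm tall; the point is its centre, half-way up.
- beaker_mid (a point): Bystander: clear plastic beaker, 72 mm across, 90 mm tall; the point is its centre, half-way up.
- tip_box_mid (a point): Bystander: blue tip box with a green lid, 85 x 120 mm, 69 mm tall; the point is its centre, half-way up.
- tube_rack_mid (a point): Bystander: white rack with capped tubes, 60 x 130 mm, 88 mm tall; the point is its centre, half-way up.
- microplate_mid (a point): Bystander: white 96-well plate, 86 x 128 mm, 12 mm tall; the point is its centre, half-way up.
- reservoir_mid (a point): Bystander: white open trough, 45 x 125 mm, 30 mm tall; the point is its centre, half-way up.

How it is judged:
On the way, in this order (a step that is already met when the one before it is completed fails the run):
1. the cover is pushed all the way open (value of joint cover above 0.255 m), for 0.2 s.
2. the yellow gas lever is pushed fully shut (value of joint gas_handle above 1.47 rad), for 0.2 s.
At the end, for the whole second after the job is handed in: The cover is within 15 mm of its fully open stop, the yellow lever within 0.1 rad (6 degrees) of its shut stop, both at rest; the blue lever's end is within 12 mm of where it was and every bystander within 20 mm of where it stood (value of joint cover above 0.255 m and value of joint gas_handle above 1.47 rad and distance of air_tip from where it was at the start of the episode below 0.012 m and velocity of joint gas_handle between -0.05 and 0.05 rad/s and velocity of joint cover between -0.01 and 0.01 m/s and distance of each of bottle_mid, bottle2_mid, beaker_mid, tip_box_mid, tube_rack_mid, microplate_mid, reservoir_mid from where it was at the start of the episode below 0.02 m); the robot touches nothing.
It fails at once if the cover's bow handle is taken between the fingers instead of being pushed (x of the grasp point in the frame of cover_pull between -0.05 and 0.05 m and y of the grasp point in the frame of cover_pull between -0.006 and 0.006 m and z of the grasp point in the frame of cover_pull between -0.03 and 0.012 m).
It fails at once if the yellow lever is taken between the fingers instead of being pushed (x of the grasp point in the frame of gas_tip between -0.005 and 0.06 m and y of the grasp point in the frame of gas_tip between -0.006 and 0.006 m and z of the grasp point in the frame of gas_tip between -0.03 and 0.012 m).
It fails at once if the blue air lever is turned (its end moves 12 mm) (distance of air_tip from where it was at the start of the episode above 0.012 m).
It fails at once if something standing round the box is picked up, tipped or pushed 20 mm or more (distance of any of bottle_mid, bottle2_mid, beaker_mid, tip_box_mid, tube_rack_mid, microplate_mid, reservoir_mid from where it was at the start of the episode above 0.02 m).
It also fails if it takes over 54 s, if anything falls off the work surface, if the arm or the gripper's body presses on something with over 40 N, if the wrist force passes 120 N, or if a joint passes its speed limit or range.

## Robot

A 6-joint arm with a two-finger parallel gripper is mounted at the origin on the work surface. World frame = base frame: x ahead of the robot, y to its left, z up, the work surface at z = 0. Lengths are in m, angles in rad, forces in N, time in s.
With the tool pointing down it reaches from about 0.35 to 0.775 m from the base axis. Payload 7.3 kg.
Tool frame: the origin (TCP) lies at the very end of the fingers, on their centre line; the grasp point (between the pads) lies 19 mm behind it; z points along the fingers, x is the direction in which the jaws open and shut, and the axes are right-handed (so a half turn about z gives the same grasp; the last joint's range is limited). The gripper opens to 92 mm and grips with 3 to 60 N. Pads are 19 mm wide; open, the fingers measure 130 mm over their backs; the gripper's body (75 mm by 190 mm) begins 47 mm behind the grasp point.
Start: joints at [-1.284, 0.342, 1.524, -0, 1.275, -0.146], TCP at [0.22, -0.477, 0.227] pointing down, gripper open.
Joint ranges: [-2.53, 2.53], [-0.77, 2.02], [0.04, 2.7], [-1, 4.14], [0.28, 2.66], [-3.11, 3.11]. Speed limits (rad/s): [2.57, 2.57, 3.14, 3.14, 3.14, 3.14].

## Interface

Orientations are given as [roll, pitch, yaw] about the fixed x, y, z axes, in that order (R = Rz(yaw) Ry(pitch) Rx(roll)).
In Python, from cell import robot, read_camera, nets gives the robot as it stands. The module is installed in compiled form; this text tells all that it offers.
- The arm moves only by the tool carry_out, never from a script. Its arguments are lists of equal length, an entry for each row: "translation": the shift along the tool's x, y, z in m, a list of three; "turn": the turn, a rotation vector about the tool's x, y, z in rad, a list of three; "gripper": the gripper's target within -1 to 1 (shut at 1, half-way at 0, fully open at -1). A call has 1 to 10 rows; each row shifts and turns the commanded pose from where the row before left it, along the tool's axes as they then stand; what a row does not reach is not made up. A row lasts 1/10 s, in which the tool goes at most 50 mm and 8.59 degrees, less where a joint would pass 70% of its speed; a pose out of reach is approached as far as the arm can. A call with a gripper value outside its range is refused whole. The fingers move at their own pace and stop on an object; "squeeze" is the grip in N (left out, the last holds). Time passes only in rows, so rows that do not move let the fingers close. It gives the time, the measured TCP pose, the force and the opening at its end, in the units of the state.
- robot.observe(): the state, without advancing time (a new reading comes with each control period).
- read_camera(name): name is "side" or "top" or "wrist"; returns a dict with "img" (480x640x3 uint8, red, green, blue), "fx", "fy", "cx", "cy" (pixels), "world_from_camera" (4x4, takes a point from camera to world coordinates). Camera axes: x right, y down, z forward; pixel columns grow to the right and rows downward; lengths in m; the calibration is good to about 2 mm. The wrist camera is an equidistant fisheye: a pixel r from the principal point sees the ray r / f radians off the axis. A picture is of the moment at which its call begins. There is no depth.
- robot.hand_in(): hands the job in, once; it reports no verdict.
Trained networks look in a picture, given as the dict that the camera call returned (one of the last four; its "shot" number tells which), for a name from the list of things; names that differ only in an ending like _2 or _b are one class to them, and where a whole thing is asked for, a point or a joint stands for the part that bears it (a point fixed in the world has none). Each returns a list of dicts, best first, with "score" (0 to 1); they miss things now and then, are a little off and sometimes report something else, mostly with a low value. They report only what shows in the picture. A call takes as long as a camera call.
- nets.regions_of(picture, name): "region" (480x640 bool, what is visible of it) and "pixel" ([column, row] in pixels, amid what is visible of it).
- nets.tip_of(picture, name): "pixel" ([column, row] in pixels: a listed point, or the origin of a listed thing).
The state is a dict: "time": time; "qpos": joint angles; "qvel": joint speeds; "joint_efforts": joint torques, N m; "tool_pos": TCP position; "tool_rot": TCP orientation; "contact_force": force on the tool from outside, world axes, zero at the start; "torque": the same for the moment, N m; "opening": finger opening in m.
Only numpy, scipy, OpenCV 4.12 (cv2) and the standard library are available. Lean on these libraries where they do the work, as an engineer would, in place of code of your own. Each camera call takes 0.05 s, during which the arm holds its last target. There are 200 camera calls.

## Working session

There is one attempt and no reset: what is moved stays moved. The work goes in short steps, Python scripts to look and compute and a tool call to move; the robot and the scene stay as the last step left them, time stands still between calls to the robot, and variables do not carry over. Pictures are saved under pics/ and viewed, about 8 in all and at most 12, crops included, and the job is handed in when it is done.

Besides the shell and the picture viewer there is one more tool, called as name(argument=value, ...), one argument or row to a line, values as JSON. carry_out: Moves the arm, as the interface text tells. Its arguments: {"type":"object","properties":{"translation":{"type":"array","items":{"type":"array","items":{"type":"number"}}},"turn":{"type":"array","items":{"type":"array","items":{"type":"number"}}},"gripper":{"type":"array","items":{"type":"number"}},"squeeze":{"type":"number"}},"required":["translation","turn","gripper"]}

```bash
mkdir -p pics; cat > h.py <<'E'
import numpy as np, cv2
from cell import robot, read_camera, nets
from scipy.spatial.transform import Rotation as Rn
def ray(p,px):
    T=np.array(p["world_from_camera"]);d=np.array([(px[0]-p["cx"])/p["fx"],(px[1]-p["cy"])/p["fy"],1.])
    return T[:3,3],T[:3,:3]@d
def atz(p,px,z):
    o,d=ray(p,px);return o+d*(z-o[2])/d[2]
def proj(p,w):
    T=np.array(p["world_from_camera"]);c=T[:3,:3].T@(np.array(w)-T[:3,3])
    return np.array([p["fx"]*c[0]/c[2]+p["cx"],p["fy"]*c[1]/c[2]+p["cy"]])
def save(p,n): cv2.imwrite("pics/"+n,cv2.cvtColor(p["img"],cv2.COLOR_RGB2BGR))
E
python3 - <<'E'
from h import *
s=robot.observe();print(s["time"],s["tool_pos"],s["tool_rot"],s["opening"])
zs=dict(service_box=0,cover_pull=.1305,bottle_mid=.065,bottle2_mid=.055,beaker_mid=.045,tip_box_mid=.0345,tube_rack_mid=.044,microplate_mid=.006,reservoir_mid=.015)
for c in("top","side"):
    p=read_camera(c);save(p,c+"0.png");print(c,np.round(p["world_from_camera"],2)[:3,3])
    for n,z in zs.items():
        for r in nets.tip_of(p,n)[:2]: print(n,round(r["score"],2),np.round(r["pixel"]),np.round(atz(p,r["pixel"],z),3))
E
```

```text
0.0 [ 0.22009333 -0.47620047  0.22604588] [-3.14139917e+00  1.49246590e-03 -1.13796345e+00] 0.09175140522336608
top [0.48 0.01 1.03]
service_box 0.85 [311. 236.] [0.556 0.051 0.   ]
cover_pull 0.64 [240. 243.] [0.537 0.187 0.131]
bottle_mid 0.82 [474. 186.] [ 0.652 -0.301  0.065]
bottle2_mid 0.86 [375. 151.] [ 0.734 -0.093  0.055]
beaker_mid 0.64 [142. 254.] [0.525 0.416 0.045]
beaker_mid 0.22 [472. 186.] [ 0.655 -0.303  0.045]
tube_rack_mid 0.62 [319. 154.] [0.734 0.028 0.044]
microplate_mid 0.79 [154. 309.] [0.402 0.405 0.006]
reservoir_mid 0.69 [243. 244.] [0.543 0.203 0.015]
reservoir_mid 0.68 [262. 311.] [0.393 0.161 0.015]
side [0.44 1.12 0.77]
service_box 0.65 [327. 291.] [0.558 0.065 0.   ]
cover_pull 0.59 [330. 274.] [0.539 0.184 0.131]
bottle_mid 0.74 [311. 197.] [ 0.645 -0.316  0.065]
bottle2_mid 0.97 [266. 237.] [ 0.738 -0.088  0.055]
beaker_mid 0.81 [323. 382.] [0.529 0.413 0.045]
tip_box_mid 0.9 [351. 205.] [ 0.526 -0.337  0.034]
tube_rack_mid 0.93 [259. 268.] [0.731 0.044 0.044]
microplate_mid 0.82 [391. 399.] [0.402 0.403 0.006]
reservoir_mid 0.72 [396. 316.] [0.391 0.165 0.015]
```

View pics/top0.png

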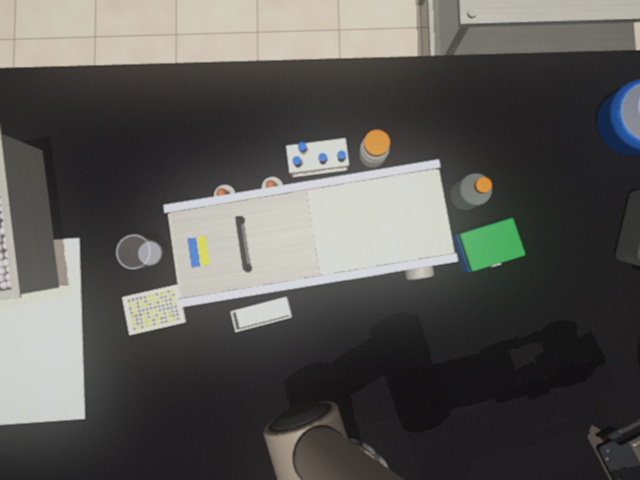

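View pics/side0.png

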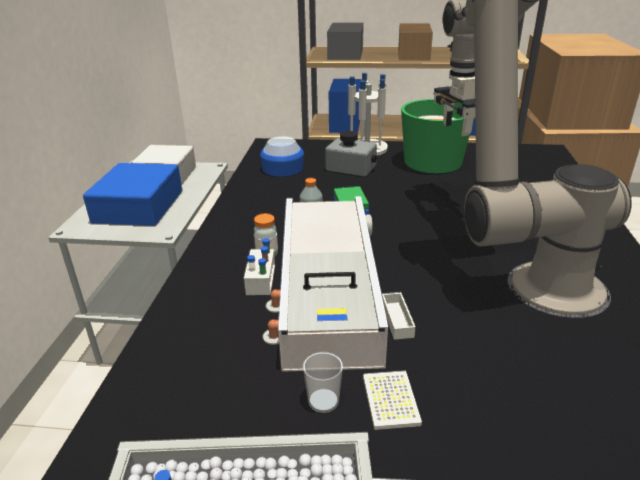

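The top view shows the shut cover with its bow handle from (240,218) to (247,268), and the rail corners at about (165,208), (437,163), (457,260) and (181,303). In the side view the box's front faces the robot, with the things standing clear of the handle's path.

```bash
cat >> h.py <<'E'
def box_pose(): return np.load("box.npy")
def b2w(x,y,z=0):
    bx,by,t=box_pose();c,s=np.cos(t),np.sin(t);return np.array([bx+c*x-s*y,by+s*x+c*y,z])
def w2b(w):
    bx,by,t=box_pose();c,s=np.cos(t),np.sin(t);d=np.array(w[:2])-[bx,by];return np.array([c*d[0]+s*d[1],-s*d[0]+c*d[1]])
E
python3 - <<'E'
from h import *
p=read_camera("top")
# rail top region: refine via white-ish bluish rails -> use net mask hull
r=nets.regions_of(p,"service_box")[0];m=r["region"].astype(np.uint8)
cn=max(cv2.findContours(m,cv2.RETR_EXTERNAL,cv2.CHAIN_APPROX_NONE)[0],key=cv2.contourArea)
print(cv2.boxPoints(cv2.minAreaRect(cn)))
C=np.array([atz(p,q,.108)[:2] for q in [(165,208),(437,163),(457,260),(181,303)]]);print(C.round(3))
# rail corners box: (105,285),(105,-285),(-105,-285),(-105,285)
B=np.array([(.105,.285),(.105,-.285),(-.105,-.285),(-.105,.285)])
from scipy.optimize import least_squares
f=lambda v:(np.c_[v[0]+np.cos(v[2])*B[:,0]-np.sin(v[2])*B[:,1],v[1]+np.sin(v[2])*B[:,0]+np.cos(v[2])*B[:,1]]-C).ravel()
s=least_squares(f,[.55,.05,0.1]);print(s.x,(s.fun*1000).round(1));np.save("box.npy",s.x)
for n,px in(("h1",(240,220)),("h2",(247,267)),("net",(240,243))): print(n,w2b(atz(p,px,.1305)).round(3))
h=w2b([.538,.1855]);print("handle box",h)
st=robot.observe();Rw=Rn.from_euler("xyz",st["tool_rot"])
for y in (.06,): 
    t=b2w(0,h[1]+y,.2);print("target",t,"tool delta",Rw.inv().apply(t-st["tool_pos"]).round(3),"yaw diff",s.x[2]-st["tool_rot"][2])
save(p,"t1.png")
E
```

```text
[[160.66302 203.8939 ]
 [439.6802  159.25116]
 [457.68958 271.8097 ]
 [178.6724  316.45242]]
[[ 0.614  0.344]
 [ 0.693 -0.213]
 [ 0.494 -0.245]
 [ 0.421  0.311]]
[0.55553757 0.04891896 0.13907858] [ 6.   2.1  6.3 -5.4 -3.3 -2.7 -9.   6. ]
h1 [0.046 0.132]
h2 [-0.048  0.132]
net [0.001 0.139]
handle box [0.00156609 0.13769348]
target [0.5281312  0.24470354 0.2       ] tool delta [-0.526 -0.582  0.027] yaw diff 1.2770937585525513
```

carry_out(
  translation=[
    [-0.0263,-0.0291,0],
    [-0.0263,-0.0291,0],
    [-0.0263,-0.0291,0],
    [-0.0263,-0.0291,0],
    [-0.0263,-0.0291,0],
    [-0.0263,-0.0291,0],
    [-0.0263,-0.0291,0],
    [-0.0263,-0.0291,0],
    [-0.0263,-0.0291,0],
    [-0.0263,-0.0291,0],
  ],
  turn=[
    [0,0,0],
    [0,0,0],
    [0,0,0],
    [0,0,0],
    [0,0,0],
    [0,0,0],
    [0,0,0],
    [0,0,0],
    [0,0,0],
    [0,0,0],
  ],
  gripper=[1,1,1,1,1,1,1,1,1,1],
)

```text
time: 2.1
tool_pos: [0.3745, -0.1143, 0.227]
tool_rot: [-3.141, -0.001, -1.138]
contact_force: [1.7, 0.2, 0.5]
opening: 0.0163
```

carry_out(
  translation=[
    [-0.0263,-0.0291,0],
    [-0.0263,-0.0291,0],
    [-0.0263,-0.0291,0],
    [-0.0263,-0.0291,0],
    [-0.0263,-0.0291,0],
    [-0.0263,-0.0291,0],
    [-0.0263,-0.0291,0],
    [-0.0263,-0.0291,0],
    [-0.0263,-0.0291,0],
    [-0.0263,-0.0291,0],
  ],
  turn=[
    [0,0,0],
    [0,0,0],
    [0,0,0],
    [0,0,0],
    [0,0,0],
    [0,0,0],
    [0,0,0],
    [0,0,0],
    [0,0,0],
    [0,0,0],
  ],
  gripper=[1,1,1,1,1,1,1,1,1,1],
)

```text
time: 3.1
tool_pos: [0.5283, 0.2466, 0.2267]
tool_rot: [-3.142, -0.0, -1.138]
contact_force: [0.2, 0.2, 0.8]
opening: 0.0007
```

carry_out(
  translation=[
    [0,0,0],
    [0,0,0],
    [0,0,0],
    [0,0,0],
    [0,0,0],
    [0,0,0],
    [0,0,0],
    [0,0,0],
    [0,0,0],
    [0,0,0],
  ],
  turn=[
    [0,0,-0.142],
    [0,0,-0.142],
    [0,0,-0.142],
    [0,0,-0.142],
    [0,0,-0.142],
    [0,0,-0.142],
    [0,0,-0.142],
    [0,0,-0.142],
    [0,0,-0.141],
    [0,0,0],
  ],
  gripper=[1,1,1,1,1,1,1,1,1,1],
)

```text
time: 4.1
tool_pos: [0.5279, 0.245, 0.2266]
tool_rot: [3.141, 0.0, 0.14]
contact_force: [0.5, 1.0, -0.1]
opening: 0.0003
```

```bash
cat >> h.py <<'E'
def fproj(p,w):
    T=np.array(p["world_from_camera"]);c=T[:3,:3].T@(np.array(w)-T[:3,3]);th=np.arctan2(np.hypot(c[0],c[1]),c[2]);a=np.arctan2(c[1],c[0])
    return np.array([p["cx"]+p["fx"]*th*np.cos(a),p["cy"]+p["fy"]*th*np.sin(a)])
def fatz(p,px,z):
    T=np.array(p["world_from_camera"]);u=(px[0]-p["cx"])/p["fx"];v=(px[1]-p["cy"])/p["fy"];r=np.hypot(u,v)
    d=T[:3,:3]@np.array([u/r*np.sin(r),v/r*np.sin(r),np.cos(r)]);o=T[:3,3];return o+d*(z-o[2])/d[2]
E
python3 - <<'E'
from h import *
p=read_camera("wrist")
for n in ("cover_pull",):
    for r in nets.tip_of(p,n)[:2]: print(n,r["score"],r["pixel"],w2b(fatz(p,r["pixel"],.1305)))
for x,y,z in[(.105,.285,.108),(-.105,.285,.108),(0,.137,.1305),(.05,.137,.1305),(-.05,.137,.1305)]:
    q=fproj(p,b2w(x,y,z));print(q);cv2.circle(p["img"],tuple(int(v) for v in q),3,(255,0,0),-1)
save(p,"w1.png")
E
```

```text
[457.14239941 118.46697801]
[183.14274663 118.14035996]
[320.03674224 309.35608731]
[383.2742995  308.66112091]
[256.7649023  308.60782927]
```

View pics/w1.png

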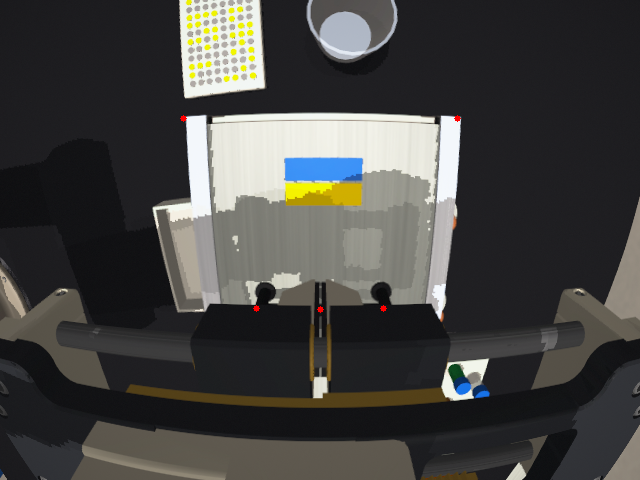

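The wrist view shows the box corners within 3 px of the fitted ones. The handle ends are at (265,292) and (381,292), and the cover behind the handle is free.

```bash
python3 - <<'E'
from h import *
p=read_camera("wrist")
for q in [(265,292),(381,292)]:
  for z in(.1,.1305): print(q,z,w2b(fatz(p,q,z)).round(4))
for q in [(186,118),(461,117)]:print(w2b(fatz(p,q,.108)).round(4))
print(w2b(robot.observe()["tool_pos"]))
b=box_pose();b[:2]+=b2w(.002,0)[:2]-b[:2];np.save("box.npy",b)
E
```

```text
(265, 292) 0.1 [-0.0478  0.1366]
(265, 292) 0.1305 [-0.0427  0.1522]
(381, 292) 0.1 [0.0526 0.136 ]
(381, 292) 0.1305 [0.0469 0.1517]
[-0.1021  0.2855]
[0.1087 0.2859]
[-1.44343393e-04  1.98019738e-01]
```

carry_out(
  translation=[
    [0,0,0.015],
    [0,0,0.02],
    [0,0,0.02],
    [0,0,0.02],
    [0,0,0.02],
    [0,0,0.015],
    [0,0,0],
    [0,0.015,0],
    [0,0.015,0],
    [0,0.0,0],
  ],
  turn=[
    [0,0,0],
    [0,0,0],
    [0,0,0],
    [0,0,0],
    [0,0,0],
    [0,0,0],
    [0,0,0],
    [0,0,0],
    [0,0,0],
    [0,0,0],
  ],
  gripper=[1,1,1,1,1,1,1,1,1,1],
)

```text
time: 5.25
tool_pos: [0.5331, 0.213, 0.1178]
tool_rot: [3.141, -0.002, 0.136]
contact_force: [0.6, 0.0, 0.1]
opening: 0.0003
```

carry_out(
  translation=[
    [0,0.01,0],
    [0,0.01,0],
    [0,0.01,0],
    [0,0.01,0],
    [0,0.015,0],
    [0,0.015,0],
    [0,0.015,0],
    [0,0.015,0],
    [0,0.015,0],
    [0,0.015,0],
  ],
  turn=[
    [0,0,0],
    [0,0,0],
    [0,0,0],
    [0,0,0],
    [0,0,0],
    [0,0,0],
    [0,0,0],
    [0,0,0],
    [0,0,0],
    [0,0,0],
  ],
  gripper=[1,1,1,1,1,1,1,1,1,1],
)

```text
time: 6.25
tool_pos: [0.5504, 0.0852, 0.1167]
tool_rot: [3.142, -0.0, 0.139]
contact_force: [0.9, 3.6, 0.2]
opening: 0.0005
```

carry_out(
  translation=[
    [0,0.015,0],
    [0,0.015,0],
    [0,0.015,0],
    [0,0.015,0],
    [0,0.015,0],
    [0,0.015,0],
    [0,0.015,0],
    [0,0.015,0],
    [0,0.01,0],
    [0,0.01,0],
  ],
  turn=[
    [0,0,0],
    [0,0,0],
    [0,0,0],
    [0,0,0],
    [0,0,0],
    [0,0,0],
    [0,0,0],
    [0,0,0],
    [0,0,0],
    [0,0,0],
  ],
  gripper=[1,1,1,1,1,1,1,1,1,1],
)

```text
time: 7.25
tool_pos: [0.5694, -0.053, 0.1166]
tool_rot: [-3.141, 0.0, 0.139]
contact_force: [2.1, 3.4, 1.0]
opening: 0.0003
```

carry_out(
  translation=[
    [0,0.004,0],
    [0,0.002,0],
    [0,0.0,0],
  ],
  turn=[
    [0,0,0],
    [0,0,0],
    [0,0,0],
  ],
  gripper=[1,1,1],
)

```text
time: 7.55
tool_pos: [0.57, -0.0584, 0.1166]
tool_rot: [3.141, 0.001, 0.139]
contact_force: [-0.7, -0.7, -1.0]
opening: 0.0005
```

carry_out(
  translation=[
    [0,0.003,0],
    [0,0.003,0],
    [0,0.002,0],
    [0,0.0,0],
  ],
  turn=[
    [0,0,0],
    [0,0,0],
    [0,0,0],
    [0,0,0],
  ],
  gripper=[1,1,1,1],
)

```text
time: 7.95
tool_pos: [0.5709, -0.0647, 0.1166]
tool_rot: [-3.139, 0.001, 0.139]
contact_force: [-1.6, 6.7, 2.1]
opening: 0.0006
```

```bash
python3 - <<'E'
from h import *
s=robot.observe();print(w2b(s["tool_pos"]),s["contact_force"])
E
```

```text
[-0.00258853 -0.11466844] [-1.60915779  6.7288993   2.09826905]
```

carry_out(
  translation=[
    [0,0.003,0],
    [0,0.0,0],
    [0,0.0,0],
  ],
  turn=[
    [0,0,0],
    [0,0,0],
    [0,0,0],
  ],
  gripper=[1,1,1],
)

```text
time: 8.25
tool_pos: [0.5708, -0.0648, 0.1166]
tool_rot: [-3.135, 0.002, 0.14]
contact_force: [-2.5, 17.5, 4.3]
opening: 0.0006
```

The cover is at its stop: no further motion and the force rose to 17 N. I'm backing off and rising.

carry_out(
  translation=[
    [0,-0.01,0],
    [0,-0.02,0],
    [0,-0.02,0],
    [0,0,-0.03],
    [0,0,-0.04],
    [0,0,-0.04],
    [0,0,-0.02],
    [0,0,0],
    [0,0,0],
  ],
  turn=[
    [0,0,0],
    [0,0,0],
    [0,0,0],
    [0,0,0],
    [0,0,0],
    [0,0,0],
    [0,0,0],
    [0,0,0],
    [0,0,0],
  ],
  gripper=[1,1,1,1,1,1,1,1,1],
)

```text
time: 9.15
tool_pos: [0.5647, -0.0197, 0.2462]
tool_rot: [3.141, 0.0, 0.139]
contact_force: [-0.7, -0.1, -1.3]
opening: 0.001
```

```bash
python3 - <<'E'
from h import *
s=robot.observe();print(s["tool_pos"],w2b(s["tool_pos"]))
p=read_camera("wrist")
for n,z in(("gas_pivot",.078),("gas_tip",.078),("air_tip",.078),("cover_pull",.1305)):
    for r in nets.tip_of(p,n)[:2]: print(n,round(r["score"],2),np.round(r["pixel"]),w2b(fatz(p,r["pixel"],z)).round(4))
save(p,"w2.png")
E
```

```text
[ 0.56472976 -0.01968918  0.24623839] [-0.00240776 -0.06921999]
gas_pivot 0.93 [364.  55.] [0.0357 0.0702]
gas_tip 0.65 [275.  50.] [-0.0409  0.0746]
```

View pics/w2.png

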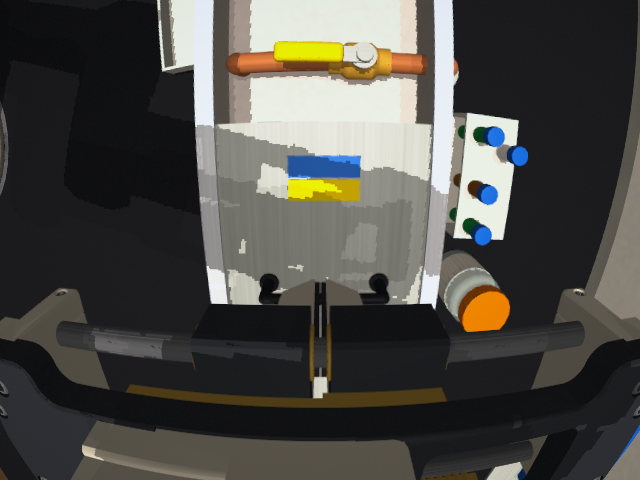

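The wrist view shows the cover open with its edge at row 123. The yellow lever lies almost along its pipe, pivot (364,55) and tip (275,50), so the pivot is at box (35,70) and the angle about 0.06 rad. The blue lever is out of view at y = 180.

carry_out(
  translation=[
    [-0.0126,0,0],
    [0,-0.03,0],
    [0,-0.04,0],
    [0,-0.039,0],
    [0,0,0.03],
    [0,0,0.03],
    [0,0,0.03],
    [0,0,0.02],
    [0,0,0],
    [0,0,0],
  ],
  turn=[
    [0,0,0],
    [0,0,0],
    [0,0,0],
    [0,0,0],
    [0,0,0],
    [0,0,0],
    [0,0,0],
    [0,0,0],
    [0,0,0],
    [0,0,0],
  ],
  gripper=[1,1,1,1,1,1,1,1,1,1],
)

```text
time: 10.4
tool_pos: [0.5374, 0.0867, 0.1367]
tool_rot: [3.142, 0.001, 0.139]
contact_force: [0.3, 0.2, -0.2]
opening: 0.0004
```

```bash
python3 - <<'E'
from h import *
s=robot.observe();print(s["tool_pos"],w2b(s["tool_pos"]),s["tool_rot"])
for c in ("wrist","top"):
  p=read_camera(c)
  for n,z in(("gas_pivot",.078),("gas_tip",.078),("air_tip",.078),("cover_pull",.1305)):
    for r in nets.tip_of(p,n)[:1]: print(c,n,round(r["score"],2),np.round(r["pixel"]),w2b((fatz if c=="wrist" else atz)(p,r["pixel"],z)).round(4))
  save(p,c+"3.png")
E
```

```text
[0.53743353 0.08672548 0.13672454] [-0.01468809  0.03995124] [3.14152843e+00 6.80241866e-04 1.38970740e-01]
wrist gas_pivot 0.73 [401. 207.] [0.0347 0.0707]
wrist gas_tip 0.58 [148. 108.] [-0.1205  0.1347]
wrist air_tip 0.63 [271.   6.] [-0.0431  0.1917]
top gas_tip 0.75 [376. 152.] [ 0.1486 -0.1647]
top cover_pull 0.73 [146. 254.] [0.0081 0.3262]
```

View pics/wrist3.png

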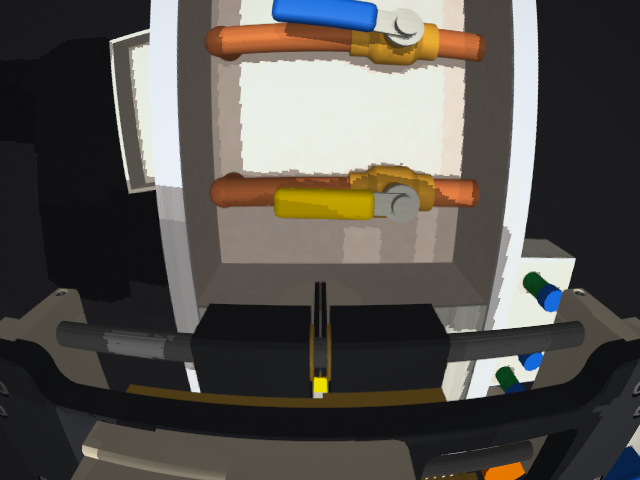

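The yellow lever spans (275,204) to (400,204), with free space between it and the fingers. The blue lever is in line at the far valve. Next I descend into the gap.

carry_out(
  translation=[
    [0,0,0.02],
    [0,0,0.02],
    [0,0,0.02],
    [0,0,0.012],
    [0,0,0],
    [0,-0.006,0],
    [0,-0.005,0],
    [0,0,0],
  ],
  turn=[
    [0,0,0],
    [0,0,0],
    [0,0,0],
    [0,0,0],
    [0,0,0],
    [0,0,0],
    [0,0,0],
    [0,0,0],
  ],
  gripper=[1,1,1,1,1,1,1,1],
)

```text
time: 11.7
tool_pos: [0.5363, 0.0985, 0.0656]
tool_rot: [3.142, -0.002, 0.14]
contact_force: [-0.2, -0.2, -0.1]
opening: 0.0004
```

carry_out(
  translation=[
    [-0.0016,-0.0051,0],
    [-0.0016,-0.0051,0],
    [-0.0016,-0.0051,0],
    [-0.0016,-0.0051,0],
    [-0.0016,-0.0051,0],
    [-0.0016,-0.0051,0],
    [-0.0016,-0.0051,0],
    [-0.0016,-0.0051,0],
  ],
  turn=[
    [0,0,0.1],
    [0,0,0.1],
    [0,0,0.1],
    [0,0,0.1],
    [0,0,0.1],
    [0,0,0.1],
    [0,0,0.1],
    [0,0,0.1],
  ],
  gripper=[1,1,1,1,1,1,1,1],
)

```text
time: 12.5
tool_pos: [0.531, 0.139, 0.0652]
tool_rot: [3.14, 0.001, -0.664]
contact_force: [-3.6, -2.9, 2.0]
opening: 0.0007
```

```bash
python3 - <<'E'
from h import *
s=robot.observe();b=w2b(s["tool_pos"]);f=box_pose()[2]-s["tool_rot"][2]
d=b-[.035,.07];u=np.array([-np.cos(f),np.sin(f)]);m=np.array([np.sin(f),np.cos(f)])
print(b,s["tool_pos"][2],"phi",f,"rho",d@u,"off",d@m,s["contact_force"])
E
```

```text
[-0.01382455  0.0926499 ] 0.06516601548444753 phi 0.8035479687673077 rho 0.05019583906308271 off -0.019422463917533963 [-3.64407453 -2.85540585  1.96957291]
```

Tracking as planned (lever about 0.8 rad, light force). I continue to the stop.

carry_out(
  translation=[
    [-0.0016,-0.0051,0],
    [-0.0016,-0.0051,0],
    [-0.0016,-0.0051,0],
    [-0.0016,-0.0051,0],
    [-0.0016,-0.0051,0],
    [-0.0016,-0.0051,0],
    [-0.0016,-0.0051,0],
    [-0.001,-0.004,0],
    [0,0,0],
    [0,0,0],
  ],
  turn=[
    [0,0,0.1],
    [0,0,0.1],
    [0,0,0.1],
    [0,0,0.1],
    [0,0,0.1],
    [0,0,0.1],
    [0,0,0.1],
    [0,0,0.07],
    [0,0,0],
    [0,0,0],
  ],
  gripper=[1,1,1,1,1,1,1,1,1,1],
)

```text
time: 13.5
tool_pos: [0.5562, 0.1707, 0.0648]
tool_rot: [3.138, 0.001, -1.43]
contact_force: [-5.4, 2.3, 0.5]
opening: 0.0004
```

carry_out(
  translation=[
    [0,-0.002,0],
    [0,0,0],
    [0,0,0],
  ],
  turn=[
    [0,0,0],
    [0,0,0],
    [0,0,0],
  ],
  gripper=[1,1,1],
)

```text
time: 13.8
tool_pos: [0.5563, 0.1707, 0.0648]
tool_rot: [3.134, 0.001, -1.43]
contact_force: [-11.2, 0.9, 6.0]
opening: 0.0003
```

```bash
python3 - <<'E'
from h import *
s=robot.observe();b=w2b(s["tool_pos"]);f=box_pose()[2]-s["tool_rot"][2]
d=b-[.035,.07];u=np.array([-np.cos(f),np.sin(f)]);m=np.array([np.sin(f),np.cos(f)])
print(b,s["tool_pos"][2],"phi",f,"rho",d@u,"off",d@m,s["contact_force"])
E
```

```text
[0.01564509 0.12050051] 0.0647566408570868 phi 1.5694166462875307 rho 0.05052717038774894 off -0.019285218340460212 [-11.24160613   0.93206477   6.00300328]
```

At the stop (no motion, 11 N). I back off, lift clear and check.

carry_out(
  translation=[
    [0,0.008,0],
    [0,0.012,0],
    [0,0,-0.02],
    [0,0,-0.04],
    [0,0,-0.04],
    [0,0,-0.04],
    [0,0.03,-0.02],
    [0,0.04,0],
    [0,0.04,0],
    [0,0,0],
  ],
  turn=[
    [0,0,0],
    [0,0,0],
    [0,0,0],
    [0,0,0],
    [0,0,0],
    [0,0,0],
    [0,0,0],
    [0,0,0],
    [0,0,0],
    [0,0,0],
  ],
  gripper=[1,1,1,1,1,1,1,1,1,1],
)

```text
time: 14.8
tool_pos: [0.4266, 0.1517, 0.2251]
tool_rot: [3.14, -0.0, -1.43]
contact_force: [0.7, 0.1, -1.1]
opening: 0.0004
```

```bash
python3 - <<'E'
from h import *
s=robot.observe();print(s["time"],s["tool_pos"],s["contact_force"])
p=read_camera("wrist");save(p,"w4.png");P={}
for n,z in(("gas_pivot",.078),("gas_tip",.078),("air_tip",.078)):
    for r in nets.tip_of(p,n)[:1]: print(n,round(r["score"],2),np.round(r["pixel"]),w2b(fatz(p,r["pixel"],z)).round(4))
p=read_camera("side");save(p,"s4.png")
for n,z in(("cover_pull",.1305),):
    for r in nets.tip_of(p,n)[:1]: print(n,round(r["score"],2),np.round(r["pixel"]),w2b(atz(p,r["pixel"],z)).round(4))
zs=dict(bottle_mid=.065,bottle2_mid=.055,beaker_mid=.045,tip_box_mid=.0345,tube_rack_mid=.044,microplate_mid=.006,reservoir_mid=.015)
for n,z in zs.items():
    for r in nets.tip_of(p,n)[:1]: print(n,round(r["score"],2),np.round(atz(p,r["pixel"],z),3))
E
```

```text
14.8 [0.42664309 0.15174628 0.22505082] [ 0.65423907  0.10916075 -1.06746275]
gas_pivot 0.69 [380.  41.] [0.0337 0.0704]
gas_tip 0.89 [281.  37.] [0.0359 0.1509]
air_tip 0.61 [234. 132.] [-0.0422  0.1901]
cover_pull 0.7 [326. 215.] [-0.0006 -0.1346]
bottle_mid 0.69 [ 0.64  -0.287  0.065]
bottle2_mid 0.85 [ 0.739 -0.107  0.055]
beaker_mid 0.75 [0.525 0.418 0.045]
tip_box_mid 0.66 [ 0.531 -0.339  0.034]
tube_rack_mid 0.87 [0.728 0.036 0.044]
microplate_mid 0.74 [0.406 0.397 0.006]
reservoir_mid 0.96 [0.389 0.162 0.015]
```

View pics/w4.png

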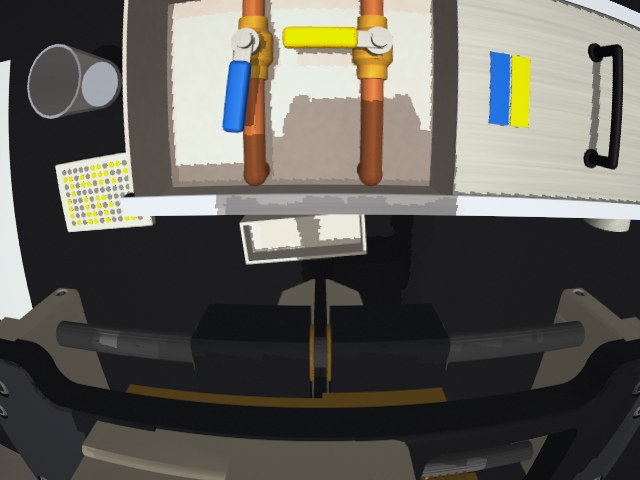

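View pics/s4.png

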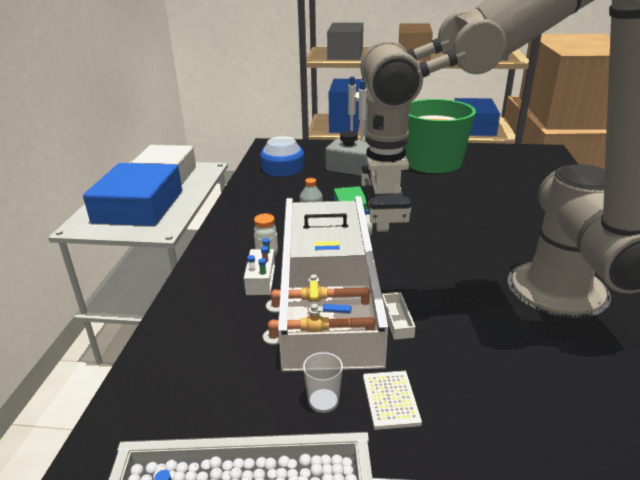

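The yellow lever runs (380,41) to (281,37), square across its pipe. The blue lever is unchanged at tip (234,132), the cover is open, and in the side view the things look to be where they were.

```bash
python3 - <<'E'
from h import *
print(robot.hand_in())
E
```

```text
the job is handed in; nothing more can be done
None
```

The gas is shut off and the job is handed in, at about 15 s of the 54 s; the hand-in gives no verdict.

- **Cover:** I pushed it by its bow handle with closed fingertips until it stopped moving and the force rose to about 17 N. The last side picture puts the handle at y ≈ -135 mm in the box frame, against -127.5 mm expected, which is within that estimate's error.
- **Yellow lever:** I pushed it clockwise to its stop, at about 1.57 rad, where it no longer moved under about 11 N. The wrist picture puts pivot and tip at box (34, 70) and (36, 151) mm, so it lies square across its pipe.
- **Blue lever:** its tip measured (-43, 192) mm before and (-42, 190) mm after, so it was not moved.
- **Things round the box:** they look unmoved in the side picture. The networks' positions agree within about 10 mm, except for two:
  - The bottle came out 29 mm off.
  - The small jar came out 19 mm off.

  I took both as network noise, since the arm never went near either one and both look the same in the pictures. I did not measure them again.
- **Arm:** it ended lifted clear of everything, with near-zero force on the tool.

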